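# Show the faulty router antenna to the inspection camera

## Task

Switch the router off by pressing its red power button all the way down, then pull the antenna with the yellow band straight up out of its socket and show its brass plug to the inspection camera: plug foremost, pointing straight into the lens along the camera's line of sight, the plug's end in the middle of the view and 8 cm from the glass. Finish while still holding it there in the air, steady; do not touch the camera or its stand, leave the other antenna plugged in, and leave the router, the mug and the handset where they are.

Things in the scene. Friction and masses are not known exactly. Their poses are not given: they have to be found in the camera images.
- router: White router, loose on the counter, 140 (x) x 200 (y) x 36 mm, about 0.6 kg, yaw within 0.3 rad, left or right of the middle line. Origin: centre of underside, z up. In its top, along the edge far from the robot at x = +52.5, y = +80 and -80 mm, two 12 mm square sockets 22 mm deep hold the antennas loosely (pull straight up). Power button on top at x = -35, y = 0.
- power_button (a joint): Red round spring button, 26 mm across, in a grey housing on the router's top; 0 = up, 0.006 m = fully down (takes about 4 N; springs back). Counts as down from 0.0045 m.
- power_button_top (a point): Centre of the red button's top face; it sinks with the button; press straight down here.
- marked_antenna: Antenna to show: grey, yellow band at z = 81-109 mm and yellow top, 175 mm long, about 60 g, upright in either socket. Origin: centre of the plug's end face (lower end); z along it to its top; x, y as the router's. z 0-18 mm brass plug 10 x 10; 18-34 collar 16 (x) x 20 (y), resting on the router's top; above, blade 12 (x) x 14 (y). Grasp from above at z = 150, closing along y.
- marked_antenna_top (a point): Centre of the top end face of the antenna with the yellow band, 175 mm from its plug end.
- plain_antenna: The other antenna, all grey, same shape and size, in the other socket; must stay plugged in. Origin at its plug end, z up.
- camera_stand: Camera stand, fixed to the counter: dark steel plate 200 (x) x 110 (y) x 10 mm, origin at the centre of its underside, z up; a post at its far end (+x) carries the camera. Yaw within 0.3 rad; on the other side of the middle line from the router.
- camera_lens: Inspection camera: blue box 50 x 62 x 34 mm, black barrel 44 mm across, 22 long, white ring round the glass. Origin: centre of the glass, 90 mm above the counter, at x = +50 mm in the stand's frame. z = line of sight, out of the glass, leaning 35 degrees from vertical towards the stand's -x. Plug end belongs at z = 80 mm, antenna along z, its top farther from the lens.
- mug: Blue ceramic mug, 76 mm across, 90 mm tall, a bystander at the far side between router and camera. Origin: centre of its underside.
- handset: White cordless intercom handset, 190 x 48 x 26 mm, a bystander lying between router and camera, nearer the robot. Origin: centre of its underside, x along it.

How it is judged:
On the way, in this order (a step that is already met when the one before it is completed fails the run):
1. the power button is pressed down (value of joint power_button above 0.0045 m and z of marked_antenna in the frame of router below 0.03 m), for 0.05 s.
2. the marked antenna is out of its socket, in the gripper (z of marked_antenna in the frame of router above 0.045 m and contact force between the fingers and marked_antenna above 0.5 N), for 0.2 s.
At the end, for the whole second after the job is handed in: Marked antenna held still in the air by the fingers, touching nothing else: plug end 60-100 mm from the glass, within 15 mm of the line of sight, antenna within 0.2 rad of it, plug foremost. Router, mug, handset within 30 mm of their starts; plain antenna still plugged in, router flat (z of marked_antenna in the frame of camera_lens between 0.06 and 0.1 m and x of marked_antenna in the frame of camera_lens between -0.015 and 0.015 m and y of marked_antenna in the frame of camera_lens between -0.015 and 0.015 m and angle between the z axis of marked_antenna and the z axis of camera_lens, either way round below 0.2 rad and z of marked_antenna_top in the frame of camera_lens above 0.2 m and contact force between the fingers and marked_antenna above 0.5 N and linear speed of marked_antenna below 0.02 m/s and angular speed of marked_antenna below 0.15 rad/s and height (world z) of marked_antenna above 0.1 m and contact force between marked_antenna and router below 0.05 N and contact force between marked_antenna and plain_antenna below 0.05 N and contact force between marked_antenna and camera_stand below 0.05 N and contact force between marked_antenna and mug below 0.05 N and contact force between marked_antenna and handset below 0.05 N and angle between router's own z axis and vertical below 0.05 rad and distance of each of router, mug, handset from where it was at the start of the episode below 0.03 m and z of plain_antenna in the frame of router below 0.024 m and angle between each of plain_antenna, mug's own z axis and vertical below 0.15 rad); the arm keeps its last pose, push and grip.
It fails at once if the mug is disturbed (moved more than 30 mm) (distance of mug from where it was at the start of the episode above 0.03 m).
It fails at once if the handset is disturbed (moved more than 30 mm) (distance of handset from where it was at the start of the episode above 0.03 m).
It fails at once if the router is dragged more than 30 mm or lifted or tipped (distance of router from where it was at the start of the episode above 0.03 m or angle between router's own z axis and vertical above 0.12 rad).
It fails at once if the plain antenna is pulled out (more than 10 mm) (z of plain_antenna in the frame of router above 0.028 m).
It fails at once if the camera or its stand is touched (more than 1 N) (contact force between any of the arm, the fingers, marked_antenna and camera_stand above 1 N).
It also fails if it takes over 59 s, if anything falls off the work surface, if the arm or the gripper's body presses on something with over 40 N, if the wrist force passes 120 N, or if a joint passes its speed limit or range.

## Robot

A 7-joint arm with a two-finger parallel gripper is mounted at the origin on the work surface. World frame = base frame: x ahead of the robot, y to its left, z up, the work surface at z = 0. Lengths are in m, angles in rad, forces in N, time in s.
With the tool pointing down it reaches from about 0.425 to 0.875 m from the base axis. Payload 9.9 kg.
Tool frame: the origin (TCP) lies between the finger pads; the fingertips stand 22 mm ahead of it and the grasp point (between the pads) lies 3 mm ahead of it; z points along the fingers, y is the line along which they close (so a half turn about z gives the same grasp; the last joint's range is limited). The gripper opens to 85 mm and grips with 20 to 120 N. Pads are 22 mm wide; open, the fingers measure 114 mm over their backs; the gripper's body (76 mm by 85 mm) begins 54 mm behind the grasp point. The pads swing forward as they close: fully open they stand 13 mm farther back than shut.
Start: joints at [1.193, 0.576, 0.025, 1.437, -0.015, 1.129, -0.057], TCP at [0.195, -0.646, 0.253] pointing down, gripper open.
Joint ranges: [-2.76, 2.76], [-0.34, 2.15], [-1.52, 1.57], [0.19, 2.46], [-1.09, 4.23], [0.17, 1.99], [-2.82, 2.82]. Speed limits (rad/s): [2.22, 2.22, 3.01, 3.01, 3.14, 3.14, 3.14].

## Interface

Orientations are given as a unit quaternion [w, x, y, z].
In Python, from bench import * gives the robot as it stands. The module is installed in compiled form; this text tells all that it offers.
- The arm moves only by the tool arm_command, never from a script. Its argument "plan" is a list of rows, each an object with "dp": the shift along the world's x, y, z in cm, a list of three; "rot": the turn, a rotation vector about the world's x, y, z in rad, a list of three; "gripper": the opening, from -1 (shut) to 1 (fully open). In form: [{"dp": [dx, dy, dz], "rot": [rx, ry, rz], "gripper": gripper}, ...]. A call has 1 to 12 rows; each row is the pose to reach, as a shift and turn from the pose commanded when the call began; what a row does not reach only later rows make up. A row lasts 1/10 s, in which the tool goes at most 50 mm and 8.59 degrees, less where a joint would pass 70% of its speed; a pose out of reach is approached as far as the arm can. A call with a gripper value outside its range is refused whole. The fingers move at their own pace and stop on an object; the grip force is fixed at half the most. Time passes only in rows, so rows that repeat a pose let the fingers close. It gives the time, the measured TCP pose, the force, the opening and the grip force at its end, in the units of the state.
- observe(): the state, without advancing time (a new reading comes with each control period).
- grab_frame(name): name is "scene" or "top" or "wrist"; returns the picture (384x512x3 uint8, red, green, blue); there is no depth.
- camera_model(name): a dict with "fx", "fy", "cx", "cy" (pixels), "extrinsics" (4x4, takes a point from camera to world coordinates). Camera axes: x right, y down, z forward; pixel columns grow to the right and rows downward; lengths in m; the calibration is good to about 2 mm. A picture is of the moment at which its call begins: read the wrist's pose just before it. camera_model takes no time and is no camera call; for the wrist camera it gives the pose at the moment of the call.
- sign_off(): hands the job in; it is judged then, once.
The state is a dict: "time_s": time; "q": joint angles; "joint_velocities": joint speeds; "effort": joint torques, N m; "tcp_pos": TCP position; "tcp_rot": TCP orientation; "ft_force": force on the tool from outside, world axes, zero at the start; "moment": the same for the moment, N m; "grip_width": finger opening in m; "finger_force": force on a finger pad.
Only numpy, scipy, OpenCV 4.12 (cv2) and the standard library are available. Lean on these libraries where they do the work, as an engineer would, in place of code of your own. Each camera call takes 0.05 s, during which the arm holds its last target. There are 200 camera calls.

## Working session

There is one attempt and no reset: what is moved stays moved. The work goes in short steps, Python scripts to look and compute and a tool call to move; the robot and the scene stay as the last step left them, time stands still between calls to the robot, and variables do not carry over. Pictures are saved under pics/ and viewed, at most 10 in all, crops included, and the job is handed in when it is done.

Besides the shell and the picture viewer there is one more tool, called after "Emit:" as name(argument=value, ...), one argument or row to a line, values as JSON. arm_command: Moves the arm, as the interface text tells. Its arguments: {"type":"object","properties":{"plan":{"type":"array","items":{"type":"object","properties":{"dp":{"type":"array","items":{"type":"number"}},"rot":{"type":"array","items":{"type":"number"}},"gripper":{"type":"number"}}}}},"required":["plan"]}

```bash
mkdir -p pics; python3 - <<'E'
from bench import *
import cv2,numpy as np
s=observe();print(s['time_s'],s['tcp_pos'],s['tcp_rot'])
for n in('scene','top'):
    im=grab_frame(n);cv2.imwrite(f'pics/{n}0.png',im[:,:,::-1]);c=camera_model(n);print(n,c['fx'],c['fy'],c['cx'],c['cy'],np.round(c['extrinsics'],4).tolist())
E
```

```text
0.0 [ 0.19537265 -0.64566102  0.25243155] [-8.22907554e-04  9.89224191e-01  1.46406268e-01 -1.64448429e-04]
scene 438.5252288434525 438.5252288434525 251.79011120913356 189.77882677799752 [[-0.6757, 0.4199, -0.6059, 1.2452], [0.7371, 0.3941, -0.5489, 0.6118], [0.0083, -0.8175, -0.5758, 0.7627], [0.0, 0.0, 0.0, 1.0]]
top 486.8714582479532 486.8714582479532 256.99314948254056 189.5025198211205 [[-0.0291, -0.9961, 0.0835, 0.4845], [-0.9995, 0.0282, -0.0123, 0.0105], [0.0099, -0.0838, -0.9964, 1.3687], [0.0, 0.0, 0.0, 1.0]]
```

View pics/scene0.png

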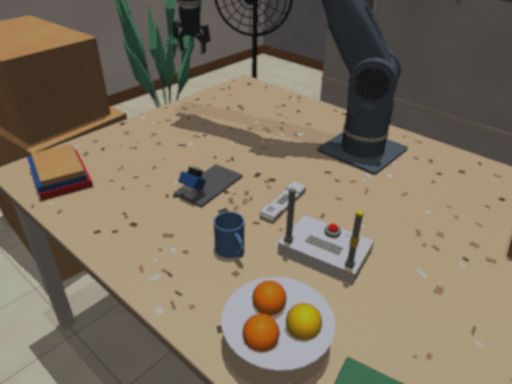

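View pics/top0.png

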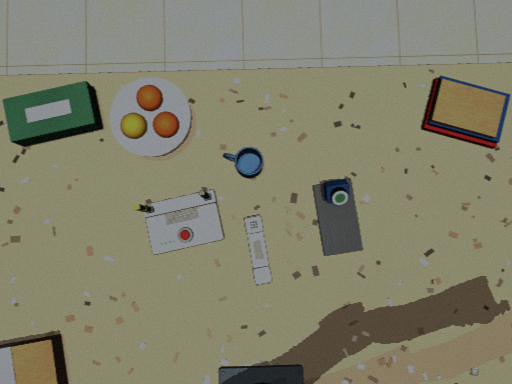

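The scene view shows the router with its red button (333,229), the yellow antenna at (357,235), the plain antenna (290,215), mug (230,235), handset and camera stand (195,182). The top view shows the button at (185,235), the yellow antenna top (137,207), the plain antenna (205,190), the lens ring (340,198) and the plate spanning about (314,184)-(361,254).

```bash
cat > h.py <<'E'
import cv2,numpy as np
def ray(c,p):
    E=np.array(c['extrinsics']);d=E[:3,:3]@np.array([(p[0]-c['cx'])/c['fx'],(p[1]-c['cy'])/c['fy'],1]);return E[:3,3],d/np.linalg.norm(d)
def plane(c,p,z):
    o,d=ray(c,p);return o+d*(z-o[2])/d[2]
def tri(rs):
    A=sum(np.eye(3)-np.outer(d,d) for o,d in rs);b=sum((np.eye(3)-np.outer(d,d))@o for o,d in rs);X=np.linalg.solve(A,b)
    return X,max(np.linalg.norm((np.eye(3)-np.outer(d,d))@(X-o)) for o,d in rs)
def proj(c,X):
    E=np.array(c['extrinsics']);q=E[:3,:3].T@(np.asarray(X)-E[:3,3]);return np.array([c['cx']+c['fx']*q[0]/q[2],c['cy']+c['fy']*q[1]/q[2]])
def blob(m,box):
    x0,y0,x1,y1=box;k=np.zeros(m.shape,np.uint8);k[y0:y1,x0:x1]=m[y0:y1,x0:x1]
    ys,xs=np.nonzero(k);return np.array([xs.mean(),ys.mean()]),len(xs),k
E
python3 - <<'E'
from bench import *
from h import *
T=cv2.imread('pics/top0.png');S=cv2.imread('pics/scene0.png');ct=camera_model('top');cs=camera_model('scene')
def hsv(i):return cv2.cvtColor(i,cv2.COLOR_BGR2HSV).astype(int)
ht,hs=hsv(T),hsv(S)
red=lambda h:((h[...,0]<8)|(h[...,0]>172))&(h[...,1]>150)&(h[...,2]>80)
yel=lambda h:(abs(h[...,0]-29)<6)&(h[...,1]>170)&(h[...,2]>90)
rt,n1,_=blob(red(ht),(170,220,200,250));rs,n2,_=blob(red(hs),(320,215,345,240))
print('button',rt,n1,rs,n2,tri([ray(ct,rt),ray(cs,rs)]),plane(ct,rt,.045))
yt,n1,_=blob(yel(ht),(125,198,150,215));ys,n2,_=blob(yel(hs),(350,205,368,220));print('yel',yt,n1,ys,n2,tri([ray(ct,yt),ray(cs,ys)]))
# router outline
w=((ht[...,1]<60)&(ht[...,2]>110)).astype(np.uint8)
for nm,box in(('router',(140,180,228,260)),('handset',(240,210,275,288))):
    _,n,k=blob(w,box);k=cv2.morphologyEx(k,cv2.MORPH_CLOSE,np.ones((9,9)));cc=max(cv2.findContours(k,0,2)[0],key=cv2.contourArea)
    r=cv2.minAreaRect(cc);P=[plane(ct,p,.036 if nm=='router' else .026)[:2] for p in cv2.boxPoints(r)];print(nm,n,r,np.round(P,3).tolist())
dk=((ht[...,2]<110)&(ht[...,1]<120)).astype(np.uint8);_,n,k=blob(dk,(305,175,370,262));k=cv2.morphologyEx(k,cv2.MORPH_OPEN,np.ones((5,5)));cc=max(cv2.findContours(k,0,2)[0],key=cv2.contourArea)
r=cv2.minAreaRect(cc);print('plate',n,r,np.round([plane(ct,p,.01)[:2] for p in cv2.boxPoints(r)],3).tolist())
a=cv2.resize(T[170:265,125:225],None,fx=4,fy=4,interpolation=2);b=cv2.resize(T[170:265,300:375],None,fx=4,fy=4,interpolation=2)
cv2.imwrite('pics/crop.png',np.hstack([a,b]))
print('mug',plane(ct,(249,163),.09))
E
```

```text
button [184.32258065 234.33870968] 62 [332.94 227.14] 50 (array([0.47909213, 0.19348619, 0.05264633]), np.float64(0.000587562910101239)) [0.47938964 0.19405372 0.045     ]
yel [nan nan] 0 [359.23809524 213.0952381 ] 21 (array([nan, nan, nan]), np.float64(nan))
router 6292 ((183.5, 219.5), (79.0, 87.0), 90.0) [[0.631, 0.314], [0.625, 0.076], [0.409, 0.081], [0.416, 0.316]]
handset 2555 ((257.0, 248.5), (77.0, 34.0), 90.0) [[0.542, 0.042], [0.539, -0.051], [0.329, -0.045], [0.332, 0.048]]
plate 2588 ((336.7456359863281, 217.3468017578125), (72.22716522216797, 40.75132751464844), 81.25383758544922) [[0.607, -0.159], [0.622, -0.273], [0.422, -0.294], [0.408, -0.181]]
mug [0.66263882 0.01377248 0.09      ]h.py:13: RuntimeWarning: Mean of empty slice.
  ys,xs=np.nonzero(k);return np.array([xs.mean(),ys.mean()]),len(xs),k
  ret = ret.dtype.type(ret / rcount)
```

View pics/crop.png

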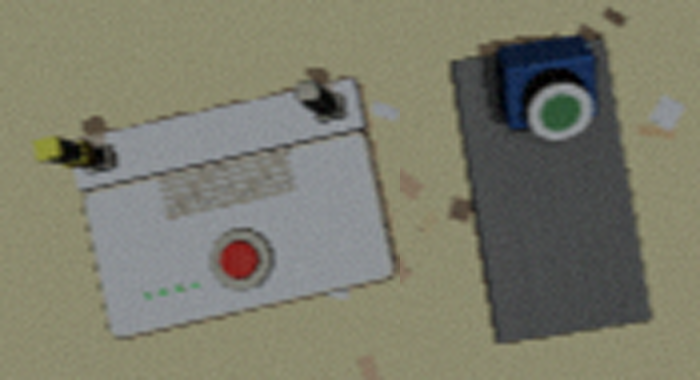

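The crop shows the yellow top at px (136.8,207.3), the plain top (202,192.7), router corners (154.5,254.5), (223.5,238.8), (213.8,189.5), the lens ring centre (340.5,197.8) and plate corners (324,255.5), (362.8,249.8), (313,185.5), (350.8,180).

```bash
python3 - <<'E'
from bench import *
from h import *
ct=camera_model('top');cs=camera_model('scene')
f=lambda p,z:np.round(plane(ct,p,z)[:2],4)
pa=lambda a,b:np.arctan2(*(b-a)[::-1])
A=f((136.75,207.25),.193);B=f((202,192.7),.193);print('ant tops',A,B,np.linalg.norm(A-B),'yaw',pa(B,A)-np.pi/2)
print('tri yel',tri([ray(ct,(136.75,207.25)),ray(cs,(359.2,213.1))]))
c=[f(p,.036) for p in((154.5,254.5),(223.5,238.75),(213.75,189.5))];print('router',c,pa(c[1],c[0])-np.pi/2,pa(c[1],c[2]),(c[0]+c[2])/2)
p=[f(q,.01) for q in((324,255.5),(362.75,249.75),(313,185.5),(350.75,180))];ctr=sum(p)/4
yaws=[pa(p[0],p[2]),pa(p[1],p[3]),pa(p[1],p[0])-np.pi/2,pa(p[3],p[2])-np.pi/2];y=np.mean(yaws[:2])
print('plate',p,yaws,ctr,'lens est',ctr+.05*np.array([np.cos(y),np.sin(y)]),'ring',f((340.5,197.75),.09))
E
```

```text
ant tops [0.5483 0.2869] [0.579  0.1292] 0.16066044939561194 yaw 0.19226865164593443
tri yel (array([0.54841194, 0.28826167, 0.18830542]), np.float64(0.00030443262236391706))
router [array([0.4273, 0.2769]), array([0.4643, 0.0891]), array([0.5995, 0.1126])] 0.1945267152613448 0.17209716987344376 [0.5134  0.19475]
plate [array([ 0.4095, -0.1867]), array([ 0.4222, -0.2951]), array([ 0.6052, -0.1637]), array([ 0.6177, -0.2705])] [np.float64(0.11699015225813147), np.float64(0.1251733249696568), np.float64(0.11662699746785177), np.float64(0.11651111343080056)] [ 0.51365 -0.229  ] lens est [ 0.56328393 -0.2229607 ] ring [ 0.5636 -0.2248]
```

Emit:
arm_command(
  plan=[
    {"dp": [30, 44, 0], "rot": [0, 0, -0.1], "gripper": -1},
    {"dp": [30, 44, 0], "rot": [0, 0, -0.1], "gripper": -1},
    {"dp": [30, 44, 0], "rot": [0, 0, -0.1], "gripper": -1},
    {"dp": [30, 44, 0], "rot": [0, 0, -0.1], "gripper": -1},
    {"dp": [30, 44, 0], "rot": [0, 0, -0.1], "gripper": -1},
    {"dp": [30, 44, 0], "rot": [0, 0, -0.1], "gripper": -1},
    {"dp": [30, 44, 0], "rot": [0, 0, -0.1], "gripper": -1},
    {"dp": [30, 44, 0], "rot": [0, 0, -0.1], "gripper": -1},
    {"dp": [30, 44, 0], "rot": [0, 0, -0.1], "gripper": -1},
    {"dp": [30, 44, 0], "rot": [0, 0, -0.1], "gripper": -1},
    {"dp": [30, 44, 0], "rot": [0, 0, -0.1], "gripper": -1},
    {"dp": [30, 44, 0], "rot": [0, 0, -0.1], "gripper": -1},
  ],
)

```text
time_s: 1.3
tcp_pos: [0.4983, -0.2006, 0.2529]
tcp_rot: [-0.001, 0.995, 0.101, 0.001]
ft_force: [-0.4, -0.2, -0.4]
grip_width: 0.0003
finger_force: 0.0
```

Emit:
arm_command(
  plan=[
    {"dp": [-1.9, 39.4, 0], "rot": [0, 0, 0], "gripper": -1},
    {"dp": [-1.9, 39.4, 0], "rot": [0, 0, 0], "gripper": -1},
    {"dp": [-1.9, 39.4, 0], "rot": [0, 0, 0], "gripper": -1},
    {"dp": [-1.9, 39.4, 0], "rot": [0, 0, 0], "gripper": -1},
    {"dp": [-1.9, 39.4, 0], "rot": [0, 0, 0], "gripper": -1},
    {"dp": [-1.9, 39.4, 0], "rot": [0, 0, 0], "gripper": -1},
    {"dp": [-1.9, 39.4, 0], "rot": [0, 0, 0], "gripper": -1},
    {"dp": [-1.9, 39.4, 0], "rot": [0, 0, 0], "gripper": -1},
    {"dp": [-1.9, 39.4, 0], "rot": [0, 0, 0], "gripper": -1},
    {"dp": [-1.9, 39.4, 0], "rot": [0, 0, 0], "gripper": -1},
  ],
)

```text
time_s: 2.3
tcp_pos: [0.4762, 0.1881, 0.2529]
tcp_rot: [0.0, 0.995, 0.098, -0.0]
ft_force: [-0.6, -0.7, -0.1]
grip_width: -0.0
finger_force: 0.0
```

```bash
python3 - <<'E'
from bench import *
from h import *
s=observe();c=camera_model('wrist');im=grab_frame('wrist')[:,:,::-1];cv2.imwrite('pics/w1.png',im)
print(s['tcp_pos'],c['fx'],c['cx'],c['cy'],np.round(c['extrinsics'],4).tolist())
h=cv2.cvtColor(im,cv2.COLOR_BGR2HSV).astype(int)
m=((h[...,0]<8)|(h[...,0]>172))&(h[...,1]>150)&(h[...,2]>80);p,n,_=blob(m,(0,0,512,384));print('red',p,n,[plane(c,p,z).round(4) for z in(.046,.052)])
m=(abs(h[...,0]-29)<6)&(h[...,1]>170)&(h[...,2]>90);p,n,_=blob(m,(0,0,512,384));print('yel',p,n)
E
```

```text
[0.47618576 0.18814095 0.25288835] 286.224391421097 258.0366332338241 192.68842331258074 [[0.1937, -0.9339, -0.3007, 0.5524], [-0.9811, -0.1843, -0.0595, 0.2033], [0.0001, 0.3065, -0.9519, 0.3725], [0.0, 0.0, 0.0, 1.0]]
red [253.19836957 169.3451087 ] 368 [array([0.4763, 0.194 , 0.046 ]), array([0.4777, 0.1941, 0.052 ])]
yel [118.09868421  78.44572368] 608
```

View pics/w1.png

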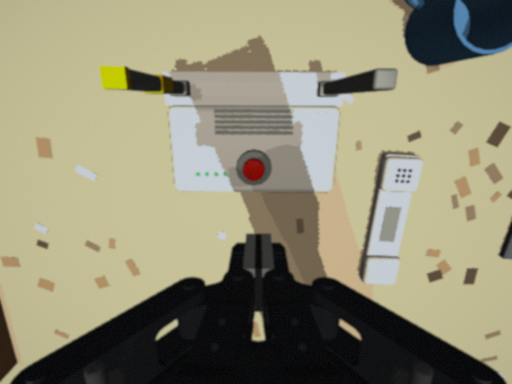

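The wrist view shows the red button at (254,169), the yellow top at (115,78), the plain antenna at (385,78), and the router square to the tool.

Emit:
arm_command(
  plan=[
    {"dp": [0, 0, -5], "rot": [0, 0, 0], "gripper": -1},
    {"dp": [0, 0, -10], "rot": [0, 0, 0], "gripper": -1},
    {"dp": [0, 0, -15], "rot": [0, 0, 0], "gripper": -1},
    {"dp": [0, 0, -16], "rot": [0, 0, 0], "gripper": -1},
    {"dp": [0, 0, -16], "rot": [0, 0, 0], "gripper": -1},
  ],
)

```text
time_s: 2.85
tcp_pos: [0.4761, 0.1861, 0.0926]
tcp_rot: [0.001, 0.995, 0.096, -0.002]
ft_force: [0.4, 0.8, 0.9]
grip_width: -0.0003
finger_force: 0.0
```

```bash
python3 - <<'E'
from bench import *
from h import *
for i in range(2):
  s=observe();c=camera_model('wrist');im=grab_frame('wrist')[:,:,::-1]
h=cv2.cvtColor(im,cv2.COLOR_BGR2HSV).astype(int)
m=((h[...,0]<8)|(h[...,0]>172))&(h[...,1]>150)&(h[...,2]>80);p,n,_=blob(m,(0,0,512,384));print(s['tcp_pos'],s['ft_force'],'red',p,n,[plane(c,p,z).round(4) for z in(.046,.052)])
E
```

```text
[0.47710125 0.1869502  0.09412134] [-0.41502823 -0.30581581  0.82255067] red [245.03506787 226.53167421] 884 [array([0.4765, 0.1954, 0.046 ]), array([0.4792, 0.1956, 0.052 ])]
```

Emit:
arm_command(
  plan=[
    {"dp": [0.1, 0.7, 0], "rot": [0, 0, 0], "gripper": -1},
    {"dp": [0.1, 0.7, -1], "rot": [0, 0, 0], "gripper": -1},
    {"dp": [0.1, 0.7, -2], "rot": [0, 0, 0], "gripper": -1},
    {"dp": [0.1, 0.7, -2.2], "rot": [0, 0, 0], "gripper": -1},
  ],
)

```text
time_s: 3.35
tcp_pos: [0.4787, 0.196, 0.073]
tcp_rot: [-0.001, 0.995, 0.097, 0.002]
ft_force: [-9.0, -2.2, 54.6]
grip_width: -0.0001
finger_force: 27.0
```

Emit:
arm_command(
  plan=[
    {"dp": [0, 0, 0.2], "rot": [0, 0, 0], "gripper": -1},
    {"dp": [0, 0, 0.2], "rot": [0, 0, 0], "gripper": -1},
  ],
)

```text
time_s: 3.55
tcp_pos: [0.4785, 0.1959, 0.074]
tcp_rot: [-0.001, 0.995, 0.097, 0.002]
ft_force: [1.3, 1.9, 9.9]
grip_width: -0.0003
finger_force: 5.1
```

Emit:
arm_command(
  plan=[
    {"dp": [0, 0, 0.2], "rot": [0, 0, 0], "gripper": -1},
    {"dp": [0, 0, 0.2], "rot": [0, 0, 0], "gripper": -1},
  ],
)

```text
time_s: 3.75
tcp_pos: [0.4781, 0.1955, 0.0755]
tcp_rot: [-0.0, 0.995, 0.097, 0.001]
ft_force: [1.5, 1.7, 2.4]
grip_width: 0.0
finger_force: 1.6
```

Emit:
arm_command(
  plan=[
    {"dp": [0, 0, 0.2], "rot": [0, 0, 0], "gripper": -1},
    {"dp": [0, 0, 0.2], "rot": [0, 0, 0], "gripper": -1},
  ],
)

```text
time_s: 3.95
tcp_pos: [0.4774, 0.1949, 0.0773]
tcp_rot: [0.0, 0.995, 0.097, -0.0]
ft_force: [1.3, 1.6, 2.5]
grip_width: -0.0001
finger_force: 1.2
```

Emit:
arm_command(
  plan=[
    {"dp": [0, 0, 0.2], "rot": [0, 0, 0], "gripper": -1},
    {"dp": [0, 0, 0.2], "rot": [0, 0, 0], "gripper": -1},
  ],
)

```text
time_s: 4.15
tcp_pos: [0.4772, 0.1947, 0.0793]
tcp_rot: [0.0, 0.995, 0.097, -0.0]
ft_force: [0.9, 0.6, 1.7]
grip_width: 0.0002
finger_force: 0.7
```

Emit:
arm_command(
  plan=[
    {"dp": [0, 0, 5], "rot": [0, 0, 0], "gripper": -1},
    {"dp": [0, 0, 10], "rot": [0, 0, 0], "gripper": -1},
    {"dp": [0, 0, 15], "rot": [0, 0, 0], "gripper": -1},
    {"dp": [0, 0, 19], "rot": [0, 0, 0], "gripper": 1},
    {"dp": [3, 4, 19], "rot": [0, 0, 0], "gripper": 1},
    {"dp": [3, 6, 19], "rot": [0, 0, 0], "gripper": 1},
    {"dp": [3, 6, 19], "rot": [0, 0, 0], "gripper": 1},
    {"dp": [3, 6, 19], "rot": [0, 0, 0], "gripper": 1},
  ],
)

```text
time_s: 4.95
tcp_pos: [0.5067, 0.2544, 0.2684]
tcp_rot: [0.001, 0.995, 0.097, -0.001]
ft_force: [-0.2, -0.1, -0.4]
grip_width: 0.0723
finger_force: 0.0
```

```bash
python3 - <<'E'
from bench import *
from h import *
s=observe();c=camera_model('wrist');im=grab_frame('wrist')[:,:,::-1];cv2.imwrite('pics/w2.png',im)
print(s['tcp_pos'],s['tcp_rot'],s['grip_width'],s['ft_force'])
T=grab_frame('top')[:,:,::-1];o=cv2.imread('pics/top0.png');d=cv2.absdiff(T,o);print('router-region diff',d[225:260,150:225].mean())
h=cv2.cvtColor(im,cv2.COLOR_BGR2HSV).astype(int)
m=(abs(h[...,0]-29)<6)&(h[...,1]>170)&(h[...,2]>90)
n,l,st,ce=cv2.connectedComponentsWithStats(m.astype(np.uint8));
for i in range(1,n):
  if st[i,4]>30:print(st[i],ce[i],plane(c,ce[i],.193))
E
```

```text
[0.50670739 0.25436311 0.26843949] [ 6.85133224e-04  9.95273427e-01  9.71042092e-02 -1.05265429e-03] 0.07226972312835775 [-0.19709833 -0.12583587 -0.39666785]
router-region diff 33.27606349206349
[211 137  20  17 324] [220.58950617 144.97530864] [0.54978325 0.28875884 0.193     ]
```

View pics/w2.png

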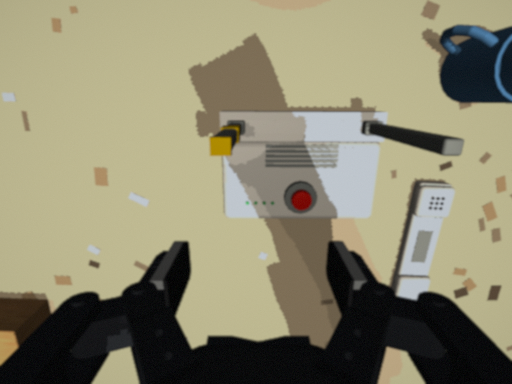

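The wrist view shows the antenna's yellow top at (220,145), with the fingers open and the router undisturbed.

Emit:
arm_command(
  plan=[
    {"dp": [4.2, 3.4, 0], "rot": [0, 0, 0], "gripper": 1},
    {"dp": [4.2, 3.4, 0], "rot": [0, 0, 0], "gripper": 1},
    {"dp": [4.2, 3.4, 0], "rot": [0, 0, 0], "gripper": 1},
    {"dp": [4.2, 3.4, -4], "rot": [0, 0, 0], "gripper": 1},
    {"dp": [4.2, 3.4, -8], "rot": [0, 0, 0], "gripper": 1},
    {"dp": [4.2, 3.4, -9.7], "rot": [0, 0, 0], "gripper": 1},
    {"dp": [4.2, 3.4, -9.7], "rot": [0, 0, 0], "gripper": 1},
    {"dp": [4.2, 3.4, -9.7], "rot": [0, 0, 0], "gripper": 1},
  ],
)

```text
time_s: 5.85
tcp_pos: [0.5495, 0.2882, 0.1731]
tcp_rot: [0.0, 0.995, 0.096, 0.0]
ft_force: [-0.7, 0.2, -0.2]
grip_width: 0.0852
finger_force: 0.0
```

```bash
python3 - <<'E'
from bench import *
from h import *
s=observe();c=camera_model('wrist');im=grab_frame('wrist')[:,:,::-1];S=grab_frame('scene')[:,:,::-1]
print(s['tcp_pos'],s['grip_width'],s['ft_force'])
cv2.imwrite('pics/w3.png',np.hstack([cv2.resize(im,(400,300)),cv2.resize(S[130:280,250:450],(400,300))]))
E
```

```text
[0.54953031 0.28821779 0.17314803] 0.08518850468025586 [-0.73639594  0.16426126 -0.19865218]
```

View pics/w3.png

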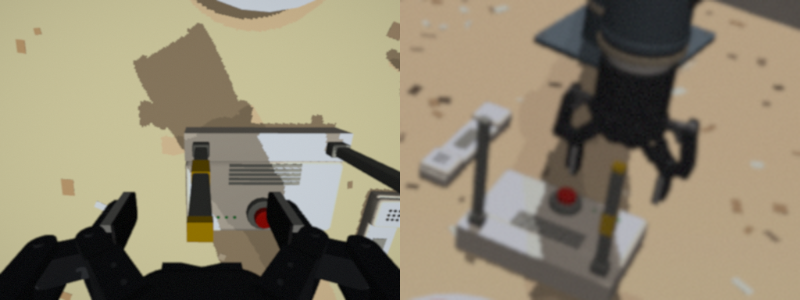

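The antenna stands midway between the open fingers (wrist half: top at (200,232)), so I close.

Emit:
arm_command(
  plan=[
    {"dp": [0, 0, 0], "rot": [0, 0, 0], "gripper": -1},
    {"dp": [0, 0, 0], "rot": [0, 0, 0], "gripper": -1},
    {"dp": [0, 0, 0], "rot": [0, 0, 0], "gripper": -1},
    {"dp": [0, 0, 0], "rot": [0, 0, 0], "gripper": -1},
    {"dp": [0, 0, 0], "rot": [0, 0, 0], "gripper": -1},
    {"dp": [0, 0, 0], "rot": [0, 0, 0], "gripper": -1},
    {"dp": [0, 0, 0], "rot": [0, 0, 0], "gripper": -1},
    {"dp": [0, 0, 0], "rot": [0, 0, 0], "gripper": -1},
  ],
)

```text
time_s: 6.75
tcp_pos: [0.5496, 0.2891, 0.1725]
tcp_rot: [-0.0, 0.995, 0.097, 0.0]
ft_force: [-0.7, 0.3, 3.2]
grip_width: 0.0131
finger_force: 58.5
```

Emit:
arm_command(
  plan=[
    {"dp": [0, 0, 0.5], "rot": [0, 0, 0], "gripper": -1},
    {"dp": [0, 0, 1], "rot": [0, 0, 0], "gripper": -1},
    {"dp": [0, 0, 2], "rot": [0, 0, 0], "gripper": -1},
    {"dp": [0, 0, 3], "rot": [0, 0, 0], "gripper": -1},
    {"dp": [0, 0, 4.5], "rot": [0, 0, 0], "gripper": -1},
    {"dp": [0, 0, 6.5], "rot": [0, 0, 0], "gripper": -1},
    {"dp": [0, 0, 9], "rot": [0, 0, 0], "gripper": -1},
    {"dp": [0, 0, 12], "rot": [0, 0, 0], "gripper": -1},
    {"dp": [0, 0, 15], "rot": [0, 0, 0], "gripper": -1},
    {"dp": [0, 0, 18], "rot": [0, 0, 0], "gripper": -1},
    {"dp": [0, 0, 20], "rot": [0, 0, 0], "gripper": -1},
    {"dp": [0, 0, 21], "rot": [0, 0, 0], "gripper": -1},
  ],
)

```text
time_s: 7.95
tcp_pos: [0.5498, 0.2892, 0.3853]
tcp_rot: [-0.001, 0.995, 0.097, 0.002]
ft_force: [0.5, 0.4, -1.3]
grip_width: 0.0132
finger_force: 58.3
```

```bash
python3 - <<'E'
from bench import *
from h import *
s=observe();S=grab_frame('scene')[:,:,::-1]
print(s['tcp_pos'],s['tcp_rot'],s['grip_width'],s['ft_force'],np.round(s['q'],3))
cv2.imwrite('pics/s4.png',cv2.resize(S[40:290,200:480],None,fx=2,fy=2))
E
```

```text
[0.54977045 0.28915539 0.38531421] [-8.28652949e-04  9.95307260e-01  9.67463988e-02  1.70484660e-03] 0.01316054404820479 [ 0.46308426  0.3782339  -1.27948273] [-0.448  0.415 -0.181  1.361  0.074  1.368 -2.005]
```

View pics/s4.png

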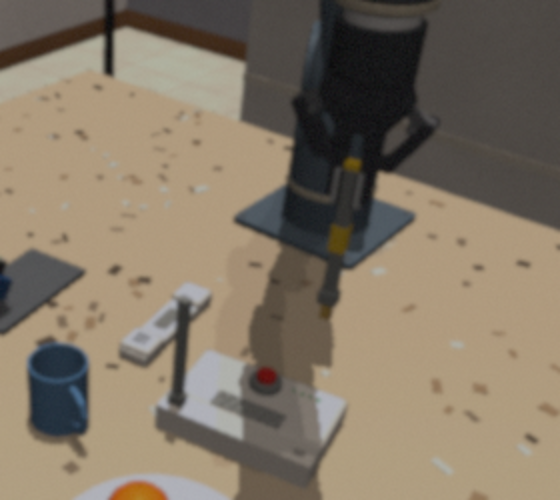

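The view shows the antenna held upright in the gripper with its brass plug clear at (325,312). The plain antenna is still in its socket and the mug and handset are untouched.

Emit:
arm_command(
  plan=[
    {"dp": [-3, -3, 0], "rot": [0, 0, 0], "gripper": -1},
    {"dp": [-5, -7, 0], "rot": [0, 0, 0], "gripper": -1},
    {"dp": [-8, -11, 0], "rot": [0, 0, 0], "gripper": -1},
    {"dp": [-10, -15.5, 0], "rot": [0, 0, -0.07], "gripper": -1},
    {"dp": [-10, -20, 0], "rot": [0, 0, -0.07], "gripper": -1},
    {"dp": [-10, -24.5, 0], "rot": [0, 0, -0.07], "gripper": -1},
    {"dp": [-10, -29, 0], "rot": [0, 0, -0.07], "gripper": -1},
    {"dp": [-10, -33.5, 0], "rot": [0, 0, -0.07], "gripper": -1},
    {"dp": [-10, -38, 0], "rot": [0, 0, -0.07], "gripper": -1},
    {"dp": [-10, -42.5, 0], "rot": [0, 0, -0.07], "gripper": -1},
    {"dp": [-10, -47, 0], "rot": [0, 0, -0.07], "gripper": -1},
    {"dp": [-10, -51, 0], "rot": [0, 0, -0.07], "gripper": -1},
  ],
)

```text
time_s: 9.2
tcp_pos: [0.4486, -0.2232, 0.3816]
tcp_rot: [-0.0, 0.998, 0.061, -0.001]
ft_force: [0.4, 0.9, -0.1]
grip_width: 0.013
finger_force: 58.5
```

```bash
cat >> h.py <<'E'
from scipy.spatial.transform import Rotation as Ro
def goal(s,L=(.5635,-.2238,.09),yaw=.119,l=.1545):
    d=np.array([-np.sin(np.radians(35))*np.cos(yaw),-np.sin(np.radians(35))*np.sin(yaw),np.cos(np.radians(35))])
    P=np.array(L)+(.08+l)*d;y=np.array([np.sin(yaw),-np.cos(yaw),0]);R=np.stack([np.cross(y,-d),y,-d],1)
    w,a,b,c=s['tcp_rot'];C=Ro.from_quat([a,b,c,w]);return P,d,(P-s['tcp_pos'])*100,(Ro.from_matrix(R)*C.inv()).as_rotvec()
E
python3 - <<'E'
from bench import *
from h import *
grab_frame('top');s=observe();print(s['tcp_pos'],np.round(s['q'],3),s['grip_width'],goal(s))
E
```

```text
[ 0.44739641 -0.23001606  0.38145805] [ 0.269  0.221  0.141  1.664 -0.028  1.259 -1.039] 0.013189000604267911 (array([ 0.42994756, -0.23976819,  0.28209115]), array([-0.56952002, -0.06809462,  0.81915204]), array([-1.74488571, -0.97521309, -9.93668946]), array([ 0.07552921, -0.60844848,  0.0039036 ]))
```

Emit:
arm_command(
  plan=[
    {"dp": [0, 0, 0], "rot": [0.015, -0.12, 0], "gripper": -1},
    {"dp": [-0.5, 0, 0], "rot": [0.03, -0.24, 0], "gripper": -1},
    {"dp": [-1, -0.5, 0], "rot": [0.045, -0.36, 0], "gripper": -1},
    {"dp": [-1.5, -1, 0], "rot": [0.06, -0.48, 0], "gripper": -1},
    {"dp": [-1.7, -1, 0], "rot": [0.075, -0.608, 0.004], "gripper": -1},
    {"dp": [-1.7, -1, -1], "rot": [0.075, -0.608, 0.004], "gripper": -1},
    {"dp": [-1.7, -1, -3], "rot": [0.075, -0.608, 0.004], "gripper": -1},
    {"dp": [-1.7, -1, -4], "rot": [0.075, -0.608, 0.004], "gripper": -1},
    {"dp": [-1.7, -1, -4], "rot": [0.075, -0.608, 0.004], "gripper": -1},
  ],
)

```text
time_s: 10.15
tcp_pos: [0.4314, -0.2301, 0.3402]
tcp_rot: [-0.02, 0.952, 0.061, 0.299]
ft_force: [-0.1, -0.2, -0.9]
grip_width: 0.0132
finger_force: 58.7
```

```bash
python3 - <<'E'
from bench import *
from h import *
S=grab_frame('scene')[:,:,::-1];T=grab_frame('top')[:,:,::-1]
s=observe();print(s['tcp_pos'],np.round(s['q'],3),s['grip_width'],goal(s)[2:])
cv2.imwrite('pics/f5.png',np.hstack([cv2.resize(S[70:230,130:290],(400,400)),cv2.resize(T[140:260,280:400],(400,400))]))
E
```

```text
[ 0.43232561 -0.23082428  0.34208424] [ 0.512  0.053  0.182  2.158 -0.795  0.643 -0.168] 0.013394253075313245 (array([-0.23780527, -0.8943908 , -5.99930823]), array([ 0.00091459,  0.00109311, -0.00830963]))
```

View pics/f5.png

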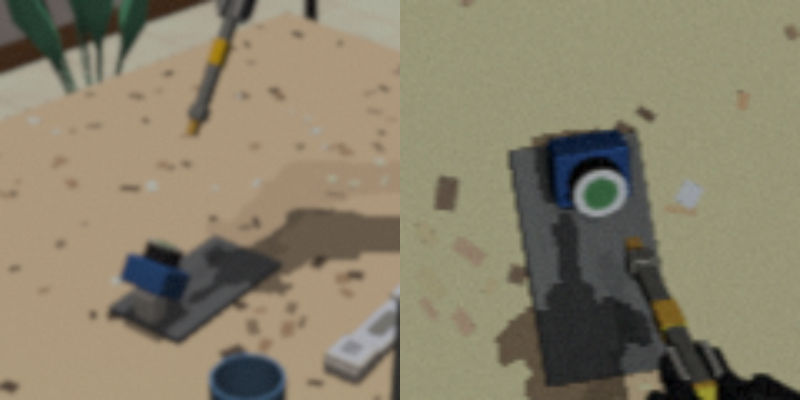

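The scene half shows the plug at (192,130) above the stand, tilted the right way. The top half shows the plug at (633,243) lining up toward the lens (600,192).

Emit:
arm_command(
  plan=[
    {"dp": [0, -0.9, -1], "rot": [0, 0, 0], "gripper": -1},
    {"dp": [-0.2, -0.9, -2.5], "rot": [0, 0, 0], "gripper": -1},
    {"dp": [-0.2, -0.9, -4], "rot": [0, 0, 0], "gripper": -1},
    {"dp": [-0.2, -0.9, -5.5], "rot": [0, 0, 0], "gripper": -1},
    {"dp": [-0.2, -0.9, -6], "rot": [0, 0, 0], "gripper": -1},
    {"dp": [-0.2, -0.9, -6], "rot": [0, 0, 0], "gripper": -1},
    {"dp": [-0.2, -0.9, -6], "rot": [0, 0, 0], "gripper": -1},
  ],
)

```text
time_s: 10.95
tcp_pos: [0.4308, -0.2404, 0.2831]
tcp_rot: [-0.018, 0.951, 0.061, 0.301]
ft_force: [-0.1, 0.9, -1.5]
grip_width: 0.0133
finger_force: 58.7
```

```bash
python3 - <<'E'
from bench import *
from h import *
S=grab_frame('scene')[:,:,::-1];T=grab_frame('top')[:,:,::-1]
s=observe();P,d,a,b=goal(s);print(s['time_s'],s['tcp_pos'],np.round(s['q'],3),s['grip_width'],a,b)
L=np.array([.5635,-.2238,.09]);
for n in('scene','top'):
  c=camera_model(n);print(n,'expect plug, band, lens',proj(c,L+.08*d),proj(c,L+.175*d),proj(c,L))
cv2.imwrite('pics/f6.png',np.hstack([cv2.resize(S[110:230,150:270],(400,400)),cv2.resize(T[140:260,280:400],(400,400))]))
E
```

```text
11.05 [ 0.43080931 -0.24032434  0.28319786] [ 0.578  0.148  0.151  2.251 -1.034  0.552  0.134] 0.01290567384789346 [-0.08617551  0.05561523 -0.11067036] [ 0.00239051  0.00312157 -0.00845684]
scene expect plug, band, lens [205.00942711 140.57630275] [216.12960948 108.89316685] [195.76119586 166.92595764]
top expect plug, band, lens [347.82857996 214.20716091] [358.19131283 236.27985732] [340.12872463 197.80641304]
```

View pics/f6.png

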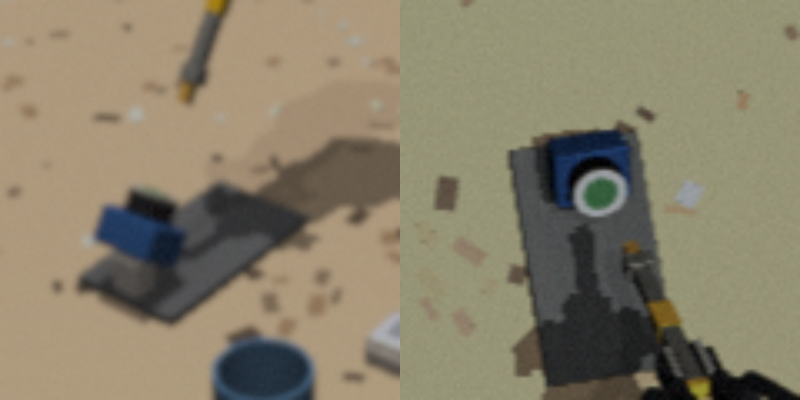

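The plug end sits at scene px (205.5,139.4) and top px (349,213), within about 1 px of where it should be. The lens also matches its prediction. I let the arm settle, then hand in.

Emit:
arm_command(
  plan=[
    {"dp": [0, 0, 0], "rot": [0, 0, 0], "gripper": -1},
    {"dp": [0, 0, 0], "rot": [0, 0, 0], "gripper": -1},
    {"dp": [0, 0, 0], "rot": [0, 0, 0], "gripper": -1},
    {"dp": [0, 0, 0], "rot": [0, 0, 0], "gripper": -1},
    {"dp": [0, 0, 0], "rot": [0, 0, 0], "gripper": -1},
    {"dp": [0, 0, 0], "rot": [0, 0, 0], "gripper": -1},
  ],
)

```text
time_s: 11.65
tcp_pos: [0.4305, -0.2401, 0.2823]
tcp_rot: [-0.018, 0.952, 0.061, 0.301]
ft_force: [0.5, -0.1, -0.6]
grip_width: 0.0134
finger_force: 58.7
```

```bash
python3 - <<'E'
from bench import *
s=observe();print(s['joint_velocities'],s['finger_force'],s['tcp_pos'])
print(sign_off())
E
```

```text
[ 1.47431838e-05  1.80787380e-05  5.52273138e-04  9.50013161e-04
 -5.15309093e-04 -1.45673288e-03  2.62490596e-04] 58.703763484954834 [ 0.43048492 -0.24006812  0.28227812]
the job is handed in; nothing more can be done
None
```

I pressed the router's power button to its stop, pulled out the yellow-banded antenna, and handed in at about 11.7 s with it held still, its plug end measured within about 3 mm of the point 8 cm in front of the lens; sign-off returned no verdict.

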